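# Kickstand down, slide easel held upright

## Task

The slide viewing easel is slumped forward towards the robot with its kickstand folded up at its side. First flip the kickstand up over its dead centre so that it drops all the way down behind the frame; then lift the frame gently upright by its top stub and keep holding it plumb, because it is front-heavy and tips forward again as soon as it is let go. Finish while still holding it upright, never let it swing or drop fast, and leave everything else on the bench where it is.

Things in the scene. Friction and masses are not known exactly. Their poses are not given: they have to be found in the camera images.
- easel: the easel's fixed base: dark steel plate 150 (its x) x 200 (its y) x 8 mm, screwed to the bench; origin at the centre of its underside. Its x axis points behind the easel (away from the robot), the slides face its -x side, its y axis runs along the frame towards the kickstand's side. It carries the hinged frame and the kickstand
- hinge (a point): mid-point of the frame's hinge axis (along the easel's y), 30 mm above the bench. The frame turns about it: an aluminium panel 176 mm wide (y), 14 mm thick (x), 190 mm tall to its top rail's upper face, plus a top stub; two ledges of slide mounts stick out 42 mm on its -x face, 26 and 100 mm up the frame. Frame and kickstand weigh about 0.9 kg
- frame (a joint): lean of the frame, rad: 0 = exactly upright, negative = slumped towards the easel's -x (towards the robot), positive = leaning back. Stops at -0.40 (where it rests at the start) and +0.09. It falls forward by its own weight from any angle; about 1 to 4 N at the stub lifts it
- stub_grip (a point): grip point in the frame's top stub, a plain aluminium tab 14 mm thick (across the frame), 44 mm wide (along it), rising 57 mm over the top rail; the point is on its mid-plane, 22 mm below its top end, 35 mm above the top rail and 225 mm from the hinge axis. Its z axis points up along the frame, its x axis is the frame's rear-facing normal
- kickstand (a joint): angle of the leg relative to the frame, rad: 0 = pointing up parallel to the frame, grows as it swings over to the rear (+x) and down; stops at -0.15 (folded, its start) and 2.4 (down, pointing down and back). Only its weight moves it: before its dead centre (leg straight up in the world) it falls back, past that it drops down by itself in about 1 s. A push below 1 N moves it
- kick_pivot (a point): centre of the kickstand's pivot, 130 mm to the easel's +y side of the frame's middle and 85 mm up the frame from the hinge axis. The pivot axis is along the easel's y; the leg stands 42 mm (centre) outside the frame's side face, on a hub of 13 mm radius
- kick_foot (a point): end of the kickstand leg, a 10 mm round steel rod with an 18 mm long, 16 mm thick rubber foot; this point is the end of the foot, 135 mm from the pivot. Folded, it stands about 30 mm higher along the frame than the top rail
- slide_stand: bystander: slotted wooden stand with upright glass slides, 70 x 200 x 66 mm high; origin under its centre
- brush: bystander: white plastic dust brush lying flat, 190 x 34 x 14 mm, along its x; origin underneath, near its middle
- reel: bystander: aluminium film reel lying flat, 90 mm across, 28 mm high; origin under its centre
- canister: bystander: round steel canister with ribbed gray lid, 76 mm across, 93 mm high; origin under its centre
- loupe: bystander: black loupe, 44 mm across, 42 mm high; origin under its centre
- mount_bin: bystander: gray plastic bin of slide mounts, 120 x 170 x 58 mm high; origin under its centre

How it is judged:
By the outcome, as a careful person would: the job done as asked, in the order asked, and still so for the second after the job is handed in, while the arm keeps its last pose, push and grip.
It also fails if it takes over 48 s, if anything falls off the work surface, if the arm or the gripper's body presses on something with over 40 N, if the wrist force passes 120 N, or if a joint passes its speed limit or range.

## Robot

A 6-joint arm with a two-finger parallel gripper is mounted at the origin on the work surface. World frame = base frame: x ahead of the robot, y to its left, z up, the work surface at z = 0. Lengths are in mm, angles in rad, forces in N, time in s.
With the tool pointing down it reaches from about 350 to 850 mm from the base axis. Payload 8.1 kg.
Tool frame: the origin (TCP) lies midway between the tips of the shut fingers; the grasp point (between the pads) lies 19 mm behind it; z points along the fingers, y is the line along which they close (so a half turn about z gives the same grasp; the last joint's range is limited). The gripper opens to 85 mm and grips with 20 to 120 N. Pads are 22 mm wide; open, the fingers measure 114 mm over their backs; the gripper's body (76 mm by 85 mm) begins 54 mm behind the grasp point. The pads swing forward as they close: fully open they stand 13 mm farther back than shut.
Start: joints at [-1.203, 0.13, 1.488, -0, 1.523, -0.085], TCP at [262.511, -539.531, 205.492] pointing down, gripper open.
Joint ranges: [-2.96, 2.96], [-0.89, 2.26], [0.02, 2.5], [-1.34, 4.48], [0, 2.73], [-2.66, 2.66]. Speed limits (rad/s): [2.39, 2.39, 2.79, 3.14, 3.14, 3.14].

## Interface

Orientations are given as a unit quaternion [x, y, z, w].
In Python, from station import manip, viewer gives the robot as it stands. The module is installed in compiled form; this text tells all that it offers.
- The arm moves only by the tool arm_command, never from a script. Its arguments are lists of equal length, an entry for each row: "gripper": the opening, from 0 (shut) to 1 (fully open); "travel": the shift along the tool's x, y, z scaled (see below), a list of three; "turn": the turn, a rotation vector about the tool's x, y, z scaled (see below), a list of three. In form: {"gripper": [gripper, ...], "travel": [[tx, ty, tz], ...], "turn": [[ax, ay, az], ...]}. A call has exactly 10 rows; each row is the pose to reach, as a shift and turn from the pose commanded when the call began, along the tool's axes at that moment; what a row does not reach only later rows make up. The controller multiplies each number of a shift by 20 cm and each number of a turn by 30 degrees. A row lasts 1/12 s, in which the tool goes at most 41.7 mm and 7.16 degrees, less where a joint would pass 70% of its speed; a pose out of reach is approached as far as the arm can. A call with a number of a shift or a turn outside -1 to 1 is refused whole. A call with a gripper value outside its range is refused whole. The fingers move at their own pace and stop on an object; "squeeze" is the grip in N (left out, the last holds). Time passes only in rows, so rows that repeat a pose let the fingers close, or fill a call up. It gives the time, the measured TCP pose, the force, the opening and the grip force at its end, in the units of the state.
- manip.get_state(): the state, without advancing time (a new reading comes with each control period).
- viewer.grab_frame(name): name is "scene" or "side" or "wrist"; returns a dict with "frame" (480x640x3 uint8, red, green, blue), "depth" (480x640 float32, mm along the optical axis (not along the pixel's ray), 0 where there is no reading), "K" (3x3 intrinsics, pixels), "dist" ([k1, k2, p1, p2, k3] as OpenCV has them; the pictures are not rectified), "world_to_cam" (4x4, takes a point from world to camera coordinates). Camera axes: x right, y down, z forward; pixel columns grow to the right and rows downward; lengths in mm; the calibration is good to about 2 mm. A picture is of the moment at which its call begins.
- manip.close_job(): hands the job in; it is judged then, once.
The state is a dict: "clock": time; "qpos": joint angles; "dq": joint speeds; "joint_efforts": joint torques, N m; "tool_pos": TCP position; "eef_rot": TCP orientation; "ft_force": force on the tool from outside, world axes, zero at the start; "ft_torque": the same for the moment, N m; "width": opening from 0.0 (shut) to 1.0 (fully open); "grip_force": force on a finger pad.
Only numpy, scipy, OpenCV 4.12 (cv2) and the standard library are available. Lean on these libraries where they do the work, as an engineer would, in place of code of your own. Each camera call takes 0.05 s, during which the arm holds its last target. There are 200 camera calls.

## Working session

There is one attempt and no reset: what is moved stays moved. The work goes in short steps, Python scripts to look and compute and a tool call to move; the robot and the scene stay as the last step left them, time stands still between calls to the robot, and variables do not carry over. Pictures are saved under pics/ and viewed, at most 11 in all, crops included, and the job is handed in when it is done.

Besides the shell and the picture viewer there is one more tool, called by a JSON object that holds its "method" and its "body". arm_command: Moves the arm, as the interface text tells. Its arguments: {"type":"object","properties":{"gripper":{"type":"array"},"travel":{"type":"array"},"turn":{"type":"array"},"squeeze":{"type":"number"}},"required":["gripper","travel","turn"]}

```bash
mkdir -p pics; cat > h.py <<'E'
import numpy as np,cv2
from scipy.spatial.transform import Rotation as R
from station import manip,viewer
def grab(n,f=None):
    d=viewer.grab_frame(n)
    if f: cv2.imwrite('pics/'+f,cv2.cvtColor(d['frame'],cv2.COLOR_RGB2BGR))
    np.savez('/tmp/%s.npz'%n,**d); return d
def cloud(d):
    z=d['depth'];v,u=np.mgrid[:480,:640]
    p=cv2.undistortPoints(np.stack([u,v],-1).reshape(-1,1,2).astype(np.float64),d['K'],d['dist']).reshape(480,640,2)
    P=np.dstack([p[...,0]*z,p[...,1]*z,z]);T=np.linalg.inv(d['world_to_cam'])
    W=P@T[:3,:3].T+T[:3,3];W[z==0]=np.nan;return W
def load(n): return dict(np.load('/tmp/%s.npz'%n))
E
python3 - <<'E'
from h import *
for n in('scene','side'):
    d=grab(n,n+'0.png');print(n,np.linalg.inv(d['world_to_cam'])[:3].round(2).tolist())
s=manip.get_state();print(s)
E
```

```text
scene [[0.76, 0.4, -0.51, 1124.25], [0.65, -0.44, 0.62, -678.17], [0.02, -0.8, -0.59, 811.37]]
side [[-0.99, -0.08, 0.06, 484.61], [-0.1, 0.69, -0.71, 1172.78], [0.02, -0.72, -0.7, 1332.45]]
{'clock': 0.1, 'qpos': array([-1.20338667e+00,  1.31145375e-01,  1.48917526e+00, -1.81508620e-05,
        1.52300399e+00, -8.53968674e-02]), 'dq': array([ 0.00068806,  0.00046349, -0.00294788, -0.00063267, -0.00057513,
        0.00103827]), 'joint_efforts': array([ 5.88015337e-04, -5.70952356e+01, -5.01941872e+01, -1.75239893e-04,
        8.09932826e-03, -5.55631402e-05]), 'tool_pos': array([ 262.31259914, -539.01344254,  204.5110156 ]), 'eef_rot': array([ 9.74479607e-01,  2.24474377e-01, -1.30679897e-04, -8.56116182e-04]), 'ft_force': array([-0.14671682,  0.55185284,  0.11399361]), 'ft_torque': array([ 0.04494169,  0.00912841, -0.01990169]), 'grip_force': 0.0, 'width': 1.0028274726549118}
```

View pics/scene0.png

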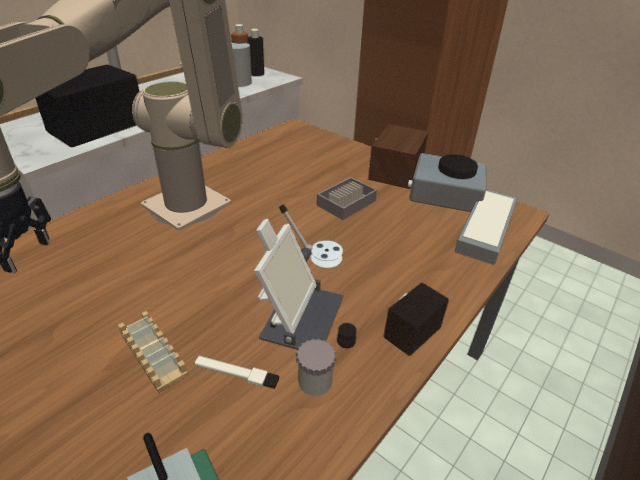

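View pics/side0.png

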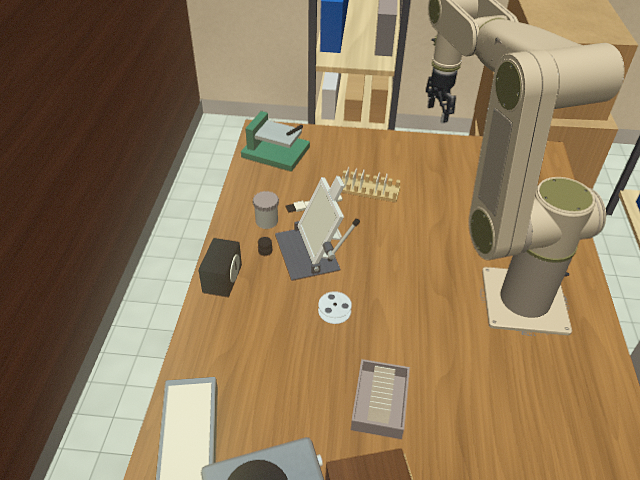

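```bash
python3 - <<'E'
from h import *
a=load('scene');b=load('side')
ca=cv2.resize(a['frame'][190:360,230:370],None,fx=2.8,fy=2.8,interpolation=cv2.INTER_CUBIC)
cb=cv2.resize(b['frame'][165:290,265:370],None,fx=3.8,fy=3.8,interpolation=cv2.INTER_CUBIC)
o=np.zeros((480,800,3),np.uint8);o[:ca.shape[0],:ca.shape[1]]=ca;o[:475,395:395+399]=cb[:475,:399]
cv2.imwrite('pics/crop0.png',o[...,::-1])
A=cloud(a);B=cloud(b)
P=[]
for W,d,(r0,r1,c0,c1) in((A,a,(190,360,230,370)),(B,b,(165,290,265,370))):
    w=W[r0:r1,c0:c1].reshape(-1,3);col=d['frame'][r0:r1,c0:c1].reshape(-1,3).astype(int)
    m=(abs(w[:,2]-8)<5)&(col.max(1)<110)&(np.ptp(col,axis=1)<25)
    q=w[m];print(len(q),q.min(0),q.max(0),cv2.minAreaRect(q[:,:2].astype(np.float32)));P.append(q)
q=np.vstack(P);r=cv2.minAreaRect(q[:,:2].astype(np.float32));print(r,cv2.boxPoints(r))
print('stub',B[180:192:3,334:342:2].round().tolist())
for u,v in((356,222),(355,223),(353,225),(345,234)):print('foot side',B[v,u])
for u,v in((283,209),(285,212),(295,228),(262,226),(265,230)):print('scene',A[v,u])
E
```

```text
2201 [ 330.60781081 -236.37676431    3.00378209] [776.0289381  452.68357737  12.9954067 ] ((538.5243530273438, 122.50250244140625), (216.28172302246094, 710.1490478515625), 27.189510345458984)
1038 [ 525.74128838 -522.51605796    3.00659381] [779.20039327   8.81769571  12.94948307] ((714.0430297851562, -252.5516357421875), (197.19482421875, 529.60498046875), 22.119426727294922)
((608.1972045898438, -21.765380859375), (233.04022216796875, 1032.15283203125), 25.437118530273438) [[ 281.3076   394.2334 ]
 [ 724.6382  -537.8597 ]
 [ 935.0868  -437.76416]
 [ 491.75623  494.32892]]
stub [[[559.0, -167.0, 242.0], [553.0, -156.0, 251.0], [547.0, -150.0, 257.0], [541.0, -153.0, 255.0]], [[558.0, -156.0, 240.0], [552.0, -155.0, 241.0], [546.0, -142.0, 253.0], [540.0, -138.0, 256.0]], [[557.0, -149.0, 235.0], [551.0, -145.0, 239.0], [545.0, -133.0, 249.0], [540.0, -130.0, 253.0]], [[556.0, -138.0, 233.0], [551.0, -140.0, 232.0], [544.0, -125.0, 245.0], [539.0, -135.0, 238.0]]]
foot side [487.46373002 -25.87447592 219.8175262 ]
foot side [489.89325739 -26.28396744 215.51999263]
foot side [494.79775201 -28.81712372 205.26714528]
foot side [514.27451821 -18.04489436 179.78800987]
scene [494.47822647 -38.79459491 219.40223037]
scene [497.88926223 -35.56342338 210.60653021]
scene [520.85835114 -24.76498558 167.94294317]
scene [ 548.25914135 -158.54342441  258.07661829]
scene [ 552.77692866 -154.63650128  247.58340507]
```

View pics/crop0.png

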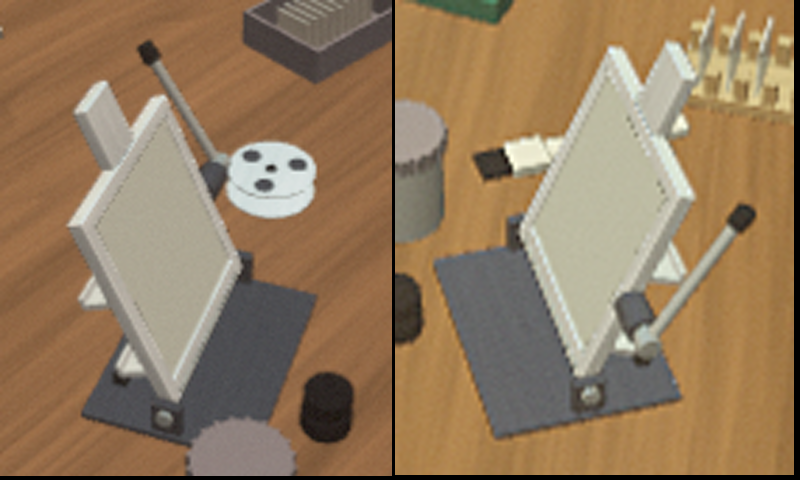

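```bash
cat >> h.py <<'E'
def ray(d,uv,z):
    p=cv2.undistortPoints(np.array([[uv]],float),d['K'],d['dist']).ravel();T=np.linalg.inv(d['world_to_cam'])
    r=T[:3,:3]@[p[0],p[1],1];t=T[:3,3];return t+r*(z-t[2])/r[2]
def proj(d,P):
    X=d['world_to_cam'];return cv2.projectPoints(np.atleast_2d(P).astype(float),cv2.Rodrigues(X[:3,:3])[0],X[:3,3],d['K'],d['dist'])[0].reshape(-1,2)
def easel(p,th,ki):  # x,y,yaw -> dict of world points
    x,y,w=p;Z=R.from_euler('z',w).as_matrix();o=np.array([x,y,0])
    f=lambda h,yy=0,n=0:np.array([h*np.sin(th)+n*np.cos(th),yy,30+h*np.cos(th)-n*np.sin(th)])
    L={'stub':f(225),'stubtop':f(247),'piv':f(85,130),'foot':f(85,130)+135*np.array([np.sin(th+ki),0,np.cos(th+ki)])}
    for i,(a,b) in enumerate(((-75,-100),(-75,100),(75,100),(75,-100))):L['c%d'%i]=np.array([a,b,8])
    return {k:o+Z@v for k,v in L.items()}
E
cat > /tmp/fit.py <<'E'
from h import *
from scipy.optimize import least_squares
a=load('scene');b=load('side')
S=[(275.5,233.9),(291.8,280),(340,269.7)];C=[(342.9,295.4),(259.3,337.5)]
foot_b=(265+(742-395)/3.8,165+212/3.8);foot_a=(230+149/2.8,190+50/2.8)
for d,l in((b,S),(a,C)):
    for q in l:print(ray(d,q,8).round())
def res(p):
    E=easel(p,-.4,-.15);m=lambda k:np.array([E[i] for i in k])
    f=E['piv']+(E['foot']-E['piv'])*(126/135)
    return np.r_[(proj(b,m(['c3','c2','c1']))-S).ravel(),(proj(a,m(['c2','c0']))-C).ravel(),(proj(b,f)-foot_b).ravel(),(proj(a,f)-foot_a).ravel()]
s=least_squares(res,[600,-100,0.4],x_scale=[10,10,.1]);print(s.x,np.round(res(s.x),1))
E=easel(s.x,-.4,-.15);print({k:v.round() .tolist()for k,v in E.items()})
E
python3 /tmp/fit.py
```

```text
[ 732. -170.    8.]
[657.  12.   8.]
[523. -44.   8.]
[662.   3.   8.]
[ 602. -237.    8.]
[ 6.29213749e+02 -1.12776243e+02  4.02188136e-01] [-1.4 -1.3 -0.6 -0.9  0.7 -1.4  0.4 -1.7 -0.2 -1.3 -0.2  0.8 -0.4  0.2]
{'stub': [549.0, -147.0, 237.0], 'stubtop': [541.0, -150.0, 258.0], 'piv': [548.0, -6.0, 108.0], 'foot': [483.0, -34.0, 223.0], 'c0': [599.0, -234.0, 8.0], 'c1': [521.0, -50.0, 8.0], 'c2': [659.0, 9.0, 8.0], 'c3': [737.0, -175.0, 8.0]}
```

```bash
cat >> h.py <<'E'
EP=[629.2,-112.8,.402]
def tool_at(pe,tilt):  # pe: easel coords of TCP; tilt: frame angle; tool z down the frame, y = frame +x
    Z=R.from_euler('z',EP[2]);F=Z*R.from_euler('y',tilt)
    M=F.as_matrix();Rm=np.stack([M[:,1],M[:,0],-M[:,2]],1)
    return np.array([EP[0],EP[1],0])+Z.apply(pe),R.from_matrix(Rm)
def delta(pos,rot):
    s=manip.get_state();r=R.from_quat(s['eef_rot'])
    t=r.inv().apply(pos-s['tool_pos'])/200;w=np.degrees((r.inv()*rot).as_rotvec())/30
    print('travel',t.round(3),'turn',w.round(3),'clock',round(s['clock'],2));return t,w
E
python3 -c "
from h import *
p,r=tool_at([-155,130,265],0);print(p,r.as_matrix().round(2));delta(p,r)"
```

```text
[435.69279211 -53.80881001 265.        ] [[-0.39  0.92  0.  ]
 [ 0.92  0.39  0.  ]
 [ 0.    0.   -1.  ]]
travel [ 1.841 -1.803 -0.299] turn [-2.000e-03 -3.000e-03 -2.903e+00] clock 0.1
```

{"method": "arm_command", "body": {"gripper": [0,0,0,0,0,0,0,0,0,0], "travel": [[0.04,-0.04,-0.05],[0.12,-0.12,-0.12],[0.22,-0.22,-0.2],[0.32,-0.32,-0.26],[0.42,-0.42,-0.3],[0.52,-0.52,-0.3],[0.62,-0.62,-0.3],[0.72,-0.72,-0.3],[0.82,-0.82,-0.3],[0.92,-0.92,-0.3]], "turn": [[0,0,-0.06],[0,0,-0.16],[0,0,-0.26],[0,0,-0.36],[0,0,-0.46],[0,0,-0.56],[0,0,-0.66],[0,0,-0.76],[0,0,-0.86],[0,0,-0.96]]}}

```text
clock: 0.93
tool_pos: [347.5, -292.1, 265.1]
eef_rot: [0.888, 0.461, -0.0, -0.0]
ft_force: [1.8, -0.5, -0.9]
width: 0.0
grip_force: 0.0
```

```bash
python3 -c "
from h import *
p,r=tool_at([-155,130,265],0);delta(p,r);print(manip.get_state()['qpos'].round(2))"
```

```text
travel [ 1.228e+00 -3.250e-01  1.000e-03] turn [-1.000e-03 -1.000e-03 -1.938e+00] clock 0.93
[-0.81 -0.29  1.78  0.    1.65 -0.2 ]
```

{"method": "arm_command", "body": {"gripper": [0,0,0,0,0,0,0,0,0,0], "travel": [[0.1,-0.03,0],[0.2,-0.06,0],[0.3,-0.09,0],[0.4,-0.12,0],[0.5,-0.15,0],[0.6,-0.18,0],[0.7,-0.21,0],[0.8,-0.24,0],[0.9,-0.27,0],[1.0,-0.3,0]], "turn": [[0,0,-0.1],[0,0,-0.2],[0,0,-0.3],[0,0,-0.4],[0,0,-0.5],[0,0,-0.6],[0,0,-0.7],[0,0,-0.8],[0,0,-0.9],[0,0,-1.0]]}}

```text
clock: 1.77
tool_pos: [413.9, -94.5, 265.1]
eef_rot: [0.738, 0.675, -0.0, -0.0]
ft_force: [0.6, 0.5, 0.7]
width: 0.002
grip_force: 0.0
```

```bash
python3 -c "
from h import *
p,r=tool_at([-155,130,265],0);delta(p,r);print(manip.get_state()['qpos'].round(2))"
```

```text
travel [0.212 0.09  0.001] turn [-0.001 -0.001 -0.938] clock 1.77
[-0.35 -0.37  1.85  0.    1.67 -0.26]
```

Turn the rest first, then go down.

{"method": "arm_command", "body": {"gripper": [0,0,0,0,0,0,0,0,0,0], "travel": [[0.02,0.01,0],[0.04,0.02,0],[0.07,0.03,0],[0.1,0.04,0.02],[0.13,0.05,0.08],[0.16,0.06,0.15],[0.18,0.07,0.22],[0.2,0.08,0.28],[0.21,0.09,0.32],[0.21,0.09,0.33]], "turn": [[0,0,-0.1],[0,0,-0.2],[0,0,-0.3],[0,0,-0.4],[0,0,-0.5],[0,0,-0.6],[0,0,-0.7],[0,0,-0.8],[0,0,-0.9],[0,0,-0.94]]}}

```text
clock: 2.6
tool_pos: [434.7, -54.8, 197.3]
eef_rot: [0.551, 0.834, -0.0, -0.002]
ft_force: [-0.2, 0.1, 0.1]
width: 0.001
grip_force: 0.0
```

```bash
python3 - <<'E'
from h import *
p,r=tool_at([-18,130,199],0);delta(p,r)
b=grab('side');a=grab('scene')
ca=cv2.resize(a['frame'][150:350,200:340],None,fx=2.8,fy=2.8,interpolation=cv2.INTER_CUBIC)
cb=cv2.resize(b['frame'][130:290,270:410],None,fx=2.8,fy=2.8,interpolation=cv2.INTER_CUBIC)
o=np.zeros((560,800,3),np.uint8);o[:,:392]=ca;o[:448,400:792]=cb
cv2.imwrite('pics/p1.png',o[...,::-1])
E
```

```text
travel [ 0.001  0.692 -0.01 ] turn [-0.005 -0.004  0.003] clock 2.6
```

View pics/p1.png

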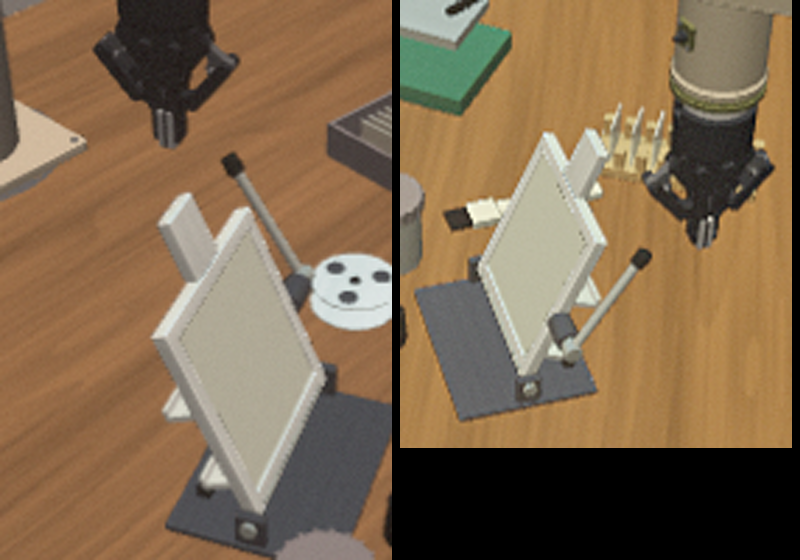

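{"method": "arm_command", "body": {"gripper": [0,0,0,0,0,0,0,0,0,0], "travel": [[0,0.03,-0.03],[0,0.06,-0.05],[0,0.09,-0.05],[0,0.12,-0.05],[0,0.15,-0.05],[0,0.18,-0.05],[0,0.21,-0.05],[0,0.24,-0.05],[0,0.28,-0.05],[0,0.32,-0.05]], "turn": [[0,0,0],[0,0,0],[0,0,0],[0,0,0],[0,0,0],[0,0,0],[0,0,0],[0,0,0],[0,0,0],[0,0,0]]}}

```text
clock: 3.53
tool_pos: [495.3, -30.2, 209.4]
eef_rot: [0.552, 0.834, -0.0, -0.0]
ft_force: [-0.0, 0.6, 0.1]
width: 0.001
grip_force: 0.0
```

```bash
python3 - <<'E'
from h import *
p,r=tool_at([-18,130,209],0);delta(p,r);print(manip.get_state()['ft_force'])
b=grab('side');a=grab('scene')
ca=cv2.resize(a['frame'][150:350,200:340],None,fx=2.8,fy=2.8,interpolation=cv2.INTER_CUBIC)
cb=cv2.resize(b['frame'][130:290,270:410],None,fx=2.8,fy=2.8,interpolation=cv2.INTER_CUBIC)
o=np.zeros((560,800,3),np.uint8);o[:,:392]=ca;o[:448,400:792]=cb
cv2.imwrite('pics/p2.png',o[...,::-1])
E
```

```text
travel [0.009 0.365 0.002] turn [-0.    -0.    -0.003] clock 3.53
[-0.04858041  0.58962795  0.06465108]
```

View pics/p2.png

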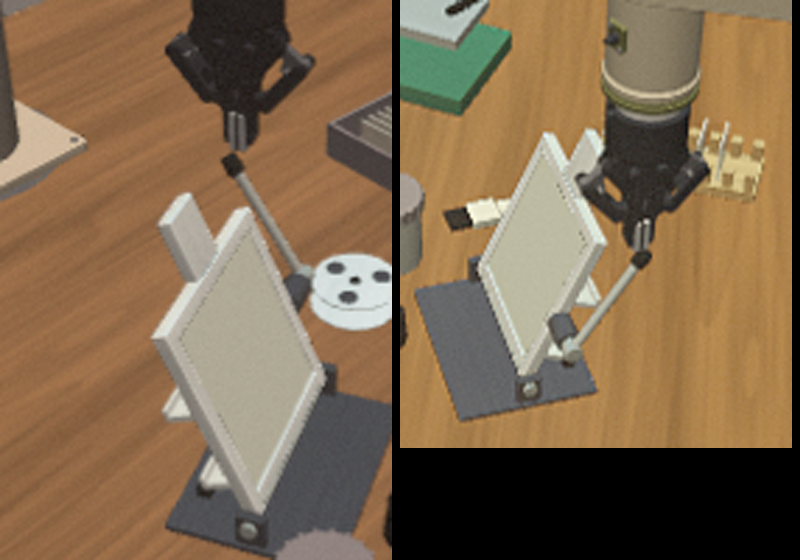

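```bash
python3 - <<'E'
from h import *
s=manip.get_state();E=easel(EP,-.4,-.15)
for n,o in(('scene',(200,150,0)),('side',(270,130,400))):
    d=load(n);W=cloud(d)
    print(n,'TCP crop px',(proj(d,s['tool_pos'])-o[:2])[0]*2.8+[o[2],0],'foot end px',(proj(d,E['foot'])-o[:2])[0]*2.8+[o[2],0])
    pts=[(238,145),(238,138),(234,158),(236,166)] if n=='scene' else [(645,240),(640,230),(643,256),(640,262)]
    for u,v in pts:
        U=round((u-o[2])/2.8+o[0]);V=round(v/2.8+o[1]);w=W[V,U];print((u,v),w.round(),'E',R.from_euler('z',-.402).apply(w-[EP[0],EP[1],0]).round())
E
```

```text
scene TCP crop px [240.45880134 171.16831221] foot end px [226.78676742 154.07956695]
(238, 145) [499. -36. 240.] E [-90. 121. 240.]
(238, 138) [502. -39. 251.] E [-88. 118. 251.]
(234, 158) [493. -33. 225.] E [-94. 126. 225.]
(236, 166) [496. -37. 219.] E [-93. 122. 219.]
side TCP crop px [631.98061911 262.01341905] foot end px [646.26657502 249.65332088]
(645, 240) [484. -23. 244.] E [-99. 139. 244.]
(640, 230) [490. -19. 261.] E [-92. 141. 261.]
(643, 256) [485. -33. 217.] E [-102.  130.  217.]
(640, 262) [487. -21. 217.] E [-95. 140. 217.]
```

```bash
python3 - <<'E'
from h import *
for n,o in(('scene',(200,150,0)),('side',(270,130,400))):
    d=load(n)
    for t in([434.7,-54.8,197.3],[495.3,-30.2,209.4]):
        print(n,[((proj(d,np.array(t)+[0,0,h])-o[:2])[0]*2.8+[o[2],0]).round().tolist() for h in(0,10,20,30,50)])
E
```

```text
scene [[172.0, 168.0], [172.0, 159.0], [171.0, 149.0], [171.0, 140.0], [169.0, 120.0]]
scene [[240.0, 171.0], [240.0, 162.0], [240.0, 152.0], [240.0, 142.0], [239.0, 122.0]]
side [[696.0, 259.0], [696.0, 251.0], [697.0, 244.0], [698.0, 236.0], [700.0, 220.0]]
side [[632.0, 262.0], [633.0, 254.0], [633.0, 246.0], [634.0, 239.0], [635.0, 223.0]]
```

{"method": "arm_command", "body": {"gripper": [0,0,0,0,0,0,0,0,0,0], "travel": [[0,-0.1,0],[0,-0.22,0],[0,-0.3,0.02],[0,-0.3,0.08],[0,-0.3,0.13],[0,-0.28,0.14],[0,-0.25,0.14],[0,-0.22,0.14],[0,-0.19,0.14],[0,-0.16,0.14]], "turn": [[0,0,0],[0,0,0],[0,0,0],[0,0,0],[0,0,0],[0,0,0],[0,0,0],[0,0,0],[0,0,0],[0,0,0]]}}

```text
clock: 4.47
tool_pos: [466.4, -42.5, 181.9]
eef_rot: [0.552, 0.834, 0.0, 0.0]
ft_force: [1.5, 0.7, -0.3]
width: -0.001
grip_force: 0.1
```

{"method": "arm_command", "body": {"gripper": [0,0,0,0,0,0,0,0,0,0], "travel": [[0,0.03,0],[0,0.06,0],[0,0.09,0],[0,0.12,0],[0,0.15,0],[0,0.18,0],[0,0.21,0],[0,0.23,0],[0,0.25,0],[0,0.26,0]], "turn": [[0,0,0],[0,0,0],[0,0,0],[0,0,0],[0,0,0],[0,0,0],[0,0,0],[0,0,0],[0,0,0],[0,0,0]]}}

```text
clock: 5.3
tool_pos: [513.5, -22.5, 181.4]
eef_rot: [0.552, 0.834, 0.0, -0.0]
ft_force: [-0.1, -0.3, 0.3]
width: -0.004
grip_force: 0.0
```

```bash
python3 - <<'E'
from h import *
p,r=tool_at([-18,130,181],0);delta(p,r);print(manip.get_state()['ft_force'])
b=grab('side');a=grab('scene')
ca=cv2.resize(a['frame'][150:350,200:340],None,fx=2.8,fy=2.8,interpolation=cv2.INTER_CUBIC)
cb=cv2.resize(b['frame'][130:290,270:410],None,fx=2.8,fy=2.8,interpolation=cv2.INTER_CUBIC)
o=np.zeros((560,800,3),np.uint8);o[:,:392]=ca;o[:448,400:792]=cb
cv2.imwrite('pics/p3.png',o[...,::-1])
E
```

```text
travel [0.008 0.266 0.002] turn [-0.    -0.    -0.003] clock 5.3
[-0.10430448 -0.30886543  0.31855161]
```

View pics/p3.png

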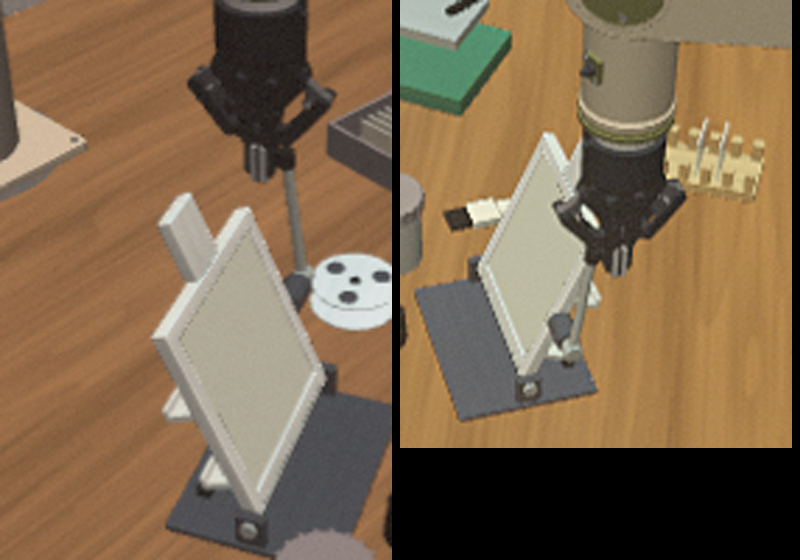

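{"method": "arm_command", "body": {"gripper": [0,0,0,0,0,0,0,0,0,0], "travel": [[0,0.03,0],[0,0.06,0],[0,0.09,0],[0,0.12,0],[0,0.15,0],[0,0.18,0],[0,0.21,0],[0,0.24,0],[0,0.26,0],[0,0.28,0]], "turn": [[0,0,0],[0,0,0],[0,0,0],[0,0,0],[0,0,0],[0,0,0],[0,0,0],[0,0,0],[0,0,0],[0,0,0]]}}

```text
clock: 6.23
tool_pos: [565.1, -0.6, 181.4]
eef_rot: [0.552, 0.834, -0.0, -0.0]
ft_force: [0.1, 0.8, 0.8]
width: 0.004
grip_force: 0.0
```

{"method": "arm_command", "body": {"gripper": [0,0,0,0,0,0,0,0,0,0], "travel": [[0,0.0,0],[0,-0.06,-0.04],[0,-0.13,-0.1],[0,-0.2,-0.2],[0,-0.26,-0.3],[0,-0.3,-0.4],[0,-0.34,-0.46],[0,-0.36,-0.5],[0,-0.36,-0.5],[0,-0.36,-0.5]], "turn": [[0,0,0],[0,0,0],[0,0,0],[0,0,0],[0,0,0],[0,0,0],[0,0,0],[0,0,0],[0,0,0],[0,0,0]]}}

```text
clock: 7.07
tool_pos: [498.4, -29.0, 281.2]
eef_rot: [0.552, 0.834, 0.0, 0.0]
ft_force: [1.1, -0.0, -0.2]
width: -0.001
grip_force: 0.0
```

```bash
python3 - <<'E'
from h import *
p,r=tool_at([-18,130,181],0);delta(p,r)
b=grab('side');a=grab('scene')
ca=cv2.resize(a['frame'][150:350,200:340],None,fx=2.8,fy=2.8,interpolation=cv2.INTER_CUBIC)
cb=cv2.resize(b['frame'][130:290,270:410],None,fx=2.8,fy=2.8,interpolation=cv2.INTER_CUBIC)
o=np.zeros((560,800,3),np.uint8);o[:,:392]=ca;o[:448,400:792]=cb
cv2.imwrite('pics/p4.png',o[...,::-1])
E
```

```text
travel [0.009 0.348 0.501] turn [ 0.001  0.    -0.003] clock 7.07
```

View pics/p4.png

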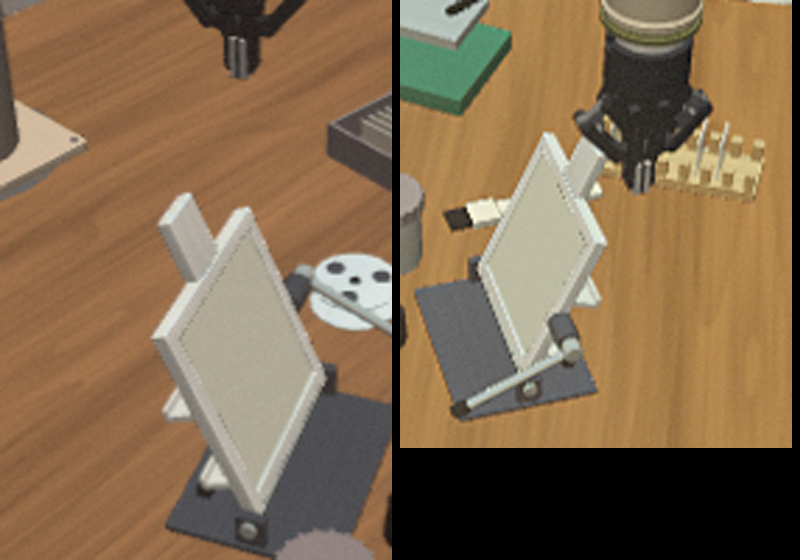

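```bash
python3 - <<'E'
from h import *
s=manip.get_state();print(s['tool_pos'])
for n,o,box in(('scene',(200,150,0),(215,260,40,95)),('side',(270,130,400),(625,655,150,200))):
    d=load(n);W=cloud(d)
    sub=W[int(box[2]/2.8+o[1]):int(box[3]/2.8+o[1]),int((box[0]-o[2])/2.8+o[0]):int((box[1]-o[2])/2.8+o[0])].reshape(-1,3)
    q=sub[(np.linalg.norm(sub[:,:2]-s['tool_pos'][:2],axis=1)<25)]
    print(n,np.sort(q[:,2])[:12].round(),np.median(q[:,:2],0))
# stub points
Zi=R.from_euler('z',-.402)
A=cloud(load('scene'));B=cloud(load('side'))
for n,W in(('a',A),('b',B)):
    w=W.reshape(-1,3);e=Zi.apply(w-[EP[0],EP[1],0]);th=-.4
    h=e[:,0]*np.sin(th)+(e[:,2]-30)*np.cos(th);nn=e[:,0]*np.cos(th)-(e[:,2]-30)*np.sin(th)
    m=(h>198)&(h<260)&(abs(nn)<25)&(abs(e[:,1])<40)
    print(n,m.sum(),'h',np.percentile(h[m],[1,50,99]).round(),'n',np.percentile(nn[m],[2,10,50,90,98]).round(),'y',np.percentile(e[m,1],[2,98]).round())
# grip pose
u=np.array([np.sin(-.4),0,np.cos(-.4)])
for g in(225-19+0,225-19-19):
  for up in(0,90):
    p,r=tool_at(np.array([0,0,30])+u*(g+up),-.4);print(g,up,p.round());delta(p,r)
E
```

```text
[498.01335613 -28.7276191  279.94014264]
scene [306. 307. 308. 308. 309. 309. 310. 311. 311. 312. 312. 313.] [503.73286122 -37.03104787]
side [305. 305. 306. 309. 310. 310. 311. 312. 312. 312. 312. 312.] [496.54716219 -17.62870829]
a 373 h [199. 226. 248.] n [-5. -2.  6.  8.  8.] y [-26.  17.]
b 164 h [198. 220. 243.] n [-7. -3.  5.  8.  9.] y [-21.  24.]
206 0 [ 555. -144.  220.]
travel [-0.644  0.04   0.3  ] turn [-0.767 -0.002 -0.003] clock 7.17
206 90 [ 523. -158.  303.]
travel [-0.644 -0.136 -0.114] turn [-0.767 -0.002 -0.003] clock 7.17
187 0 [ 562. -141.  202.]
travel [-0.644  0.077  0.388] turn [-0.767 -0.002 -0.003] clock 7.17
187 90 [ 530. -155.  285.]
travel [-0.644 -0.099 -0.027] turn [-0.767 -0.002 -0.003] clock 7.17
```

{"method": "arm_command", "body": {"gripper": [1,1,1,1,1,1,1,1,1,1], "travel": [[-0.04,0,-0.03],[-0.12,-0.02,-0.05],[-0.22,-0.04,-0.07],[-0.32,-0.06,-0.07],[-0.42,-0.08,-0.07],[-0.5,-0.1,-0.07],[-0.57,-0.11,-0.07],[-0.62,-0.11,-0.06],[-0.64,-0.11,-0.06],[-0.64,-0.11,-0.06]], "turn": [[-0.05,0,0],[-0.15,0,0],[-0.25,0,0],[-0.35,0,0],[-0.45,0,0],[-0.55,0,0],[-0.65,0,0],[-0.74,0,0],[-0.77,0,0],[-0.77,0,0]]}}

```text
clock: 8.0
tool_pos: [527.2, -156.8, 292.4]
eef_rot: [0.542, 0.816, 0.167, 0.11]
ft_force: [-0.5, 1.1, 0.6]
width: 1.001
grip_force: 0.0
```

```bash
python3 - <<'E'
from h import *
u=np.array([np.sin(-.4),0,np.cos(-.4)])
p,r=tool_at(np.array([0,0,30])+u*189,-.4);delta(p,r)
b=grab('side');a=grab('scene');c=grab('wrist')
ca=cv2.resize(a['frame'][150:300,200:340],None,fx=2.,fy=2.,interpolation=cv2.INTER_CUBIC)
cb=cv2.resize(b['frame'][100:250,270:410],None,fx=2.,fy=2.,interpolation=cv2.INTER_CUBIC)
o=np.zeros((600,800,3),np.uint8);o[:300,:280]=ca;o[300:,:280]=cb;o[:390,280:]=cv2.resize(c['frame'],(520,390))
cv2.imwrite('pics/p5.png',o[...,::-1])
E
```

```text
travel [ 0.003 -0.001  0.48 ] turn [ 0.005  0.001 -0.009] clock 8.0
```

View pics/p5.png

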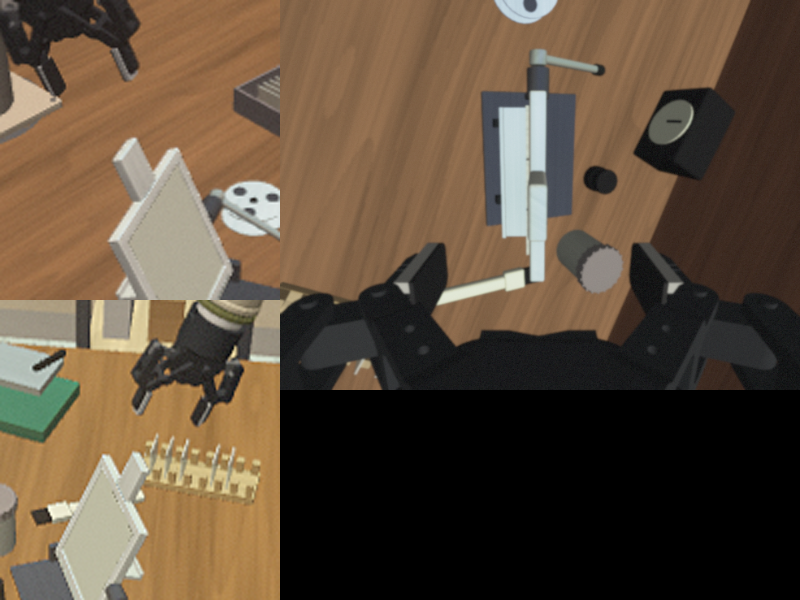

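{"method": "arm_command", "body": {"gripper": [1,1,1,1,1,1,1,1,1,1], "travel": [[0,0,0.05],[0,0,0.11],[0,0,0.17],[0,0,0.23],[0,0,0.29],[0,0,0.34],[0,0,0.38],[0,0,0.41],[0,0,0.43],[0,0,0.43]], "turn": [[0,0,0],[0,0,0],[0,0,0],[0,0,0],[0,0,0],[0,0,0],[0,0,0],[0,0,0],[0,0,0],[0,0,0]]}}

```text
clock: 8.98
tool_pos: [558.9, -142.0, 213.4]
eef_rot: [0.541, 0.817, 0.167, 0.11]
ft_force: [0.4, 0.2, -0.7]
width: 1.001
grip_force: 0.0
```

```bash
python3 - <<'E'
from h import *
u=np.array([np.sin(-.4),0,np.cos(-.4)])
p,r=tool_at(np.array([0,0,30])+u*189,-.4);delta(p,r)
b=grab('side');a=grab('scene');c=grab('wrist')
ca=cv2.resize(a['frame'][190:290,220:320],None,fx=3,fy=3,interpolation=cv2.INTER_CUBIC)
cb=cv2.resize(b['frame'][130:230,290:390],None,fx=3,fy=3,interpolation=cv2.INTER_CUBIC)
o=np.zeros((600,800,3),np.uint8);o[:300,:300]=ca;o[300:,:300]=cb;o[:375,300:]=cv2.resize(c['frame'],(500,375))
cv2.imwrite('pics/p6.png',o[...,::-1])
E
```

```text
travel [-0.003 -0.007  0.048] turn [ 0.005 -0.001 -0.003] clock 8.98
```

View pics/p6.png

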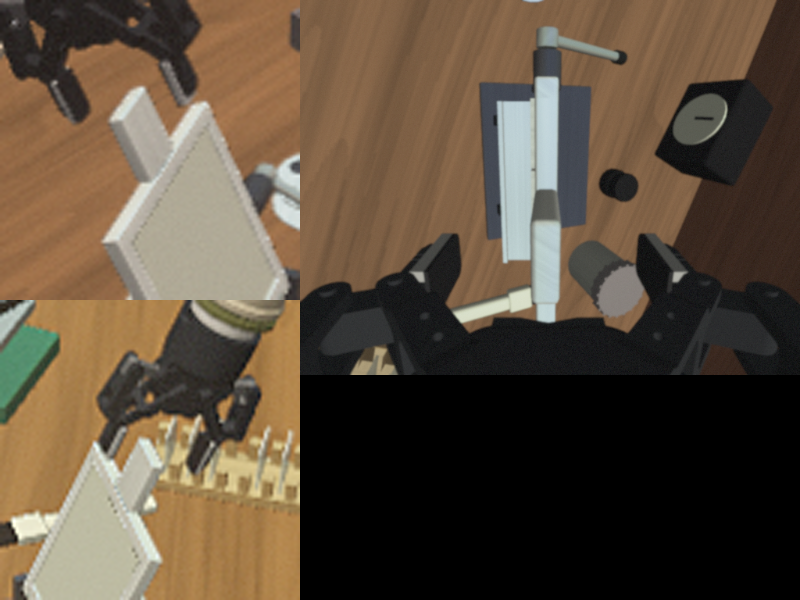

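{"method": "arm_command", "body": {"gripper": [1,1,1,1,1,0.6,0.4,0.3,0.22,0.2], "travel": [[0,-0.002,0.02],[0,-0.004,0.05],[0,-0.005,0.07],[0,-0.005,0.085],[0,-0.005,0.09],[0,-0.005,0.09],[0,-0.005,0.09],[0,-0.005,0.09],[0,-0.005,0.09],[0,-0.005,0.09]], "turn": [[0,0,0],[0,0,0],[0,0,0],[0,0,0],[0,0,0],[0,0,0],[0,0,0],[0,0,0],[0,0,0],[0,0,0]], "squeeze": 40}}

```text
clock: 9.97
tool_pos: [564.8, -139.9, 197.7]
eef_rot: [0.541, 0.817, 0.167, 0.111]
ft_force: [-0.1, 0.6, 0.0]
width: 0.301
grip_force: 0.0
```

{"method": "arm_command", "body": {"gripper": [0.18,0.16,0.14,0.12,0.1,0.08,0.06,0.04,0.0,0.0], "travel": [[0,0,0],[0,0,0],[0,0,0],[0,0,0],[0,0,0],[0,0,0],[0,0,0],[0,0,0],[0,0,0],[0,0,0]], "turn": [[0,0,0],[0,0,0],[0,0,0],[0,0,0],[0,0,0],[0,0,0],[0,0,0],[0,0,0],[0,0,0],[0,0,0]], "squeeze": 40}}

```text
clock: 10.8
tool_pos: [564.6, -140.0, 197.6]
eef_rot: [0.541, 0.817, 0.167, 0.111]
ft_force: [-5.2, -0.9, 3.4]
width: 0.165
grip_force: 39.6
```

```bash
python3 - <<'E'
from h import *
s=manip.get_state();print({k:np.round(s[k],2) for k in('tool_pos','ft_force','ft_torque','width','grip_force')})
b=grab('side');a=grab('scene')
ca=cv2.resize(a['frame'][190:290,220:320],None,fx=4,fy=4,interpolation=cv2.INTER_CUBIC)
cb=cv2.resize(b['frame'][130:230,290:390],None,fx=4,fy=4,interpolation=cv2.INTER_CUBIC)
cv2.imwrite('pics/p7.png',np.hstack([ca,cb])[...,::-1])
# frame pose now: TCP in easel frame
Z=R.from_euler('z',-.402);e=Z.apply(s['tool_pos']-[EP[0],EP[1],0]);print('E',e.round(1),'ang',np.arctan2(e[0],e[2]-30),'r',np.hypot(e[0],e[2]-30),'toolz',Z.apply(R.from_quat(s['eef_rot']).as_matrix().T).round(3).tolist())
E
```

```text
{'tool_pos': array([ 564.59, -139.96,  197.62]), 'ft_force': array([-5.2 , -0.93,  3.43]), 'ft_torque': array([-0.07,  1.06, -0.2 ]), 'width': np.float64(0.16), 'grip_force': np.float64(39.65)}
E [-70.1   0.3 197.6] ang -0.3960284379005098 r 181.67715977942876 toolz [[0.002, 1.0, -0.0], [0.92, -0.001, 0.392], [0.392, -0.001, -0.92]]
```

View pics/p7.png

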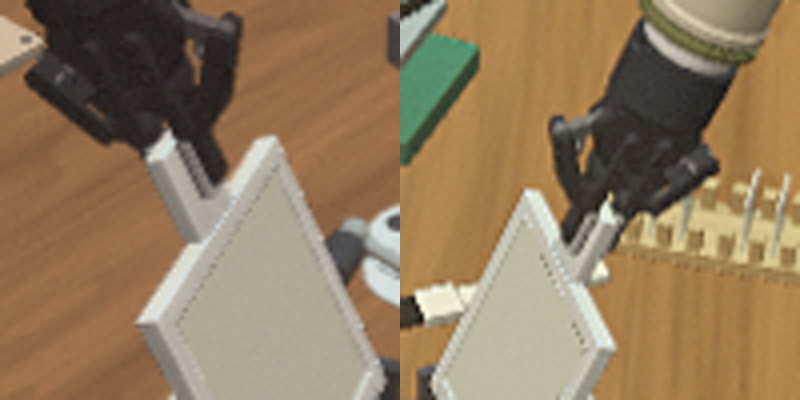

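{"method": "arm_command", "body": {"gripper": [0,0,0,0,0,0,0,0,0,0], "travel": [[0,0.002,0],[0,0.008,0],[0,0.018,0],[0,0.03,0.0005],[0,0.044,0.001],[0,0.06,0.002],[0,0.076,0.003],[0,0.091,0.0045],[0,0.106,0.006],[0,0.12,0.008]], "turn": [[0.004,0,0],[0.017,0,0],[0.038,0,0],[0.063,0,0],[0.093,0,0],[0.127,0,0],[0.16,0,0],[0.192,0,0],[0.223,0,0],[0.253,0,0]]}}

```text
clock: 11.73
tool_pos: [586.1, -131.1, 205.6]
eef_rot: [0.547, 0.826, 0.112, 0.074]
ft_force: [-3.9, -3.2, 4.8]
width: 0.158
grip_force: 39.6
```

```bash
cat >> h.py <<'E'
def stat():
    s=manip.get_state();Z=R.from_euler('z',-.402);e=Z.apply(s['tool_pos']-[EP[0],EP[1],0]);M=Z.as_matrix()@R.from_quat(s['eef_rot']).as_matrix()
    print('t',round(s['clock'],2),'E',e.round(1),'posang',np.arctan2(e[0],e[2]-30).round(4),'r',np.hypot(e[0],e[2]-30).round(1),'tilt',-np.arctan2(M[0,2],-M[2,2]).round(4),'roll',M[1,2].round(4),'F_E',Z.apply(s['ft_force']).round(1),'T_E',Z.apply(s['ft_torque']).round(2),'w',s['width'].round(3),'g',s['grip_force'].round(1))
E
python3 -c "from h import *;stat()"
```

```text
Traceback (most recent call last):
  File "h.py", line 36, in stat
    print('t',round(s['clock'],2),'E',e.round(1),'posang',np.arctan2(e[0],e[2]-30).round(4),'r',np.hypot(e[0],e[2]-30).round(1),'tilt',-np.arctan2(M[0,2],-M[2,2]).round(4),'roll',M[1,2].round(4),'F_E',Z.apply(s['ft_force']).round(1),'T_E',Z.apply(s['ft_torque']).round(2),'w',s['width'].round(3),'g',s['grip_force'].round(1))
                                                                                                                                                                                                                                                                                    ^^^^^^^^^^^^^^^^
AttributeError: 'float' object has no attribute 'round'
```

Forces small. Continue.

{"method": "arm_command", "body": {"gripper": [0,0,0,0,0,0,0,0,0,0], "travel": [[0,0.012,0],[0,0.024,0],[0,0.036,0.001],[0,0.048,0.001],[0,0.06,0.002],[0,0.072,0.003],[0,0.084,0.004],[0,0.096,0.005],[0,0.108,0.0065],[0,0.12,0.008]], "turn": [[0.025,0,0],[0.051,0,0],[0.076,0,0],[0.101,0,0],[0.127,0,0],[0.152,0,0],[0.177,0,0],[0.202,0,0],[0.228,0,0],[0.253,0,0]]}}

```text
clock: 12.57
tool_pos: [607.7, -122.1, 210.3]
eef_rot: [0.551, 0.832, 0.057, 0.038]
ft_force: [-0.1, -5.1, 3.5]
width: 0.157
grip_force: 39.5
```

```bash
sed -i "s/s\['width'\].round(3)/round(s['width'],3)/;s/s\['grip_force'\].round(1)/round(s['grip_force'],1)/" h.py; python3 -c "from h import *;stat()"
```

```text
t 12.57 E [-2.350e+01 -2.000e-01  2.103e+02] posang -0.1295 r 181.8 tilt -0.1371 roll -0.0009 F_E [-2.1 -4.6  3.5] T_E [-0.45  0.81 -0.37] w 0.157 g 39.5
```

{"method": "arm_command", "body": {"gripper": [0,0,0,0,0,0,0,0,0,0], "travel": [[0,0.012,0],[0,0.026,0],[0,0.04,0.001],[0,0.054,0.002],[0,0.068,0.003],[0,0.082,0.004],[0,0.095,0.005],[0,0.107,0.0065],[0,0.116,0.0075],[0,0.121,0.008]], "turn": [[0.025,0,0],[0.055,0,0],[0.085,0,0],[0.115,0,0],[0.145,0,0],[0.175,0,0],[0.204,0,0],[0.23,0,0],[0.25,0,0],[0.26,0,0]]}}

```text
clock: 13.4
tool_pos: [630.3, -112.8, 211.9]
eef_rot: [0.553, 0.833, 0.0, 0.001]
ft_force: [0.5, -7.4, 2.3]
width: 0.161
grip_force: 39.3
```

```bash
cat >/tmp/m.py <<'E'
from h import *
stat();b=grab('side');a=grab('scene')
ca=cv2.resize(a['frame'][190:340,240:370],None,fx=3,fy=3,interpolation=cv2.INTER_CUBIC)
cb=cv2.resize(b['frame'][150:290,265:395],None,fx=3,fy=3,interpolation=cv2.INTER_CUBIC)
o=np.zeros((450,780,3),np.uint8);o[:,:390]=ca;o[:420,390:]=cb
cv2.imwrite('pics/p8.png',o[...,::-1])
# panel rear face seen by scene camera
w=cloud(a).reshape(-1,3);col=a['frame'].reshape(-1,3).astype(int)
e=R.from_euler('z',-.402).apply(w-[EP[0],EP[1],0])
m=(abs(e[:,0])<25)&(abs(e[:,1])<78)&(e[:,2]>55)&(e[:,2]<200)&(col.min(1)>110)
q=e[m]
for _ in range(4):
    A=np.c_[q[:,2]-30,q[:,1],np.ones(len(q))];c=np.linalg.lstsq(A,q[:,0],rcond=None)[0];r=q[:,0]-A@c
    k=abs(r)<max(3,2*r.std());q=q[k]
print(len(q),'lean',np.arctan(c[0]),'yaw',c[1],'off',c[2],'std',r.std())
E
python3 /tmp/m.py
```

```text
t 13.4 E [  1.   -0.4 211.9] posang 0.0055 r 181.9 tilt -0.0013 roll -0.0011 F_E [-2.4 -7.   2.3] T_E [-0.65  0.51 -0.25] w 0.161 g 39.3
113 lean -0.00833062634186565 yaw 0.1954926419017977 off -6.5732285337969 std 2.3420964122312737
```

View pics/p8.png

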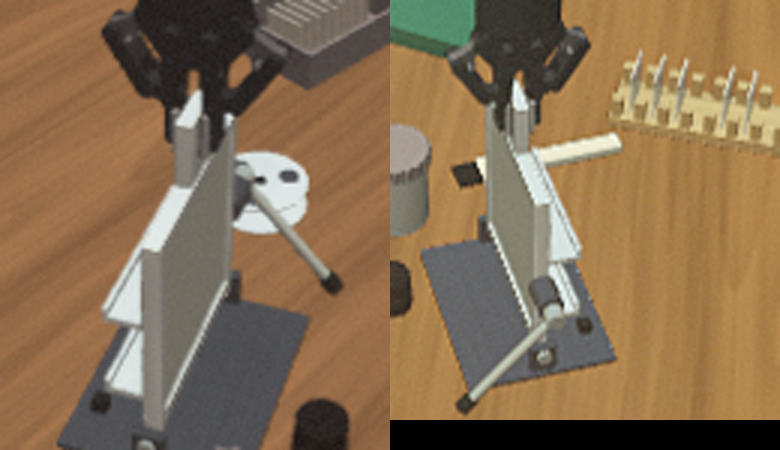

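{"method": "arm_command", "body": {"gripper": [0,0,0,0,0,0,0,0,0,0], "travel": [[0,0,0],[0,0,0],[0,0,0],[0,0,0],[0,0,0],[0,0,0],[0,0,0],[0,0,0],[0,0,0],[0,0,0]], "turn": [[0,0,0],[0,0,0],[0,0,0],[0,0,0],[0,0,0],[0,0,0],[0,0,0],[0,0,0],[0,0,0],[0,0,0]]}}

```text
clock: 14.33
tool_pos: [630.0, -112.9, 211.9]
eef_rot: [0.553, 0.833, 0.001, 0.001]
ft_force: [1.3, -6.6, 2.9]
width: 0.162
grip_force: 39.3
```

```bash
python3 -c "
from h import *
stat();print(manip.close_job())"
```

```text
t 14.33 E [  0.7  -0.4 211.9] posang 0.0041 r 181.9 tilt -0.002 roll -0.001 F_E [-1.3 -6.6  2.9] T_E [-0.63  0.4  -0.31] w 0.162 g 39.3
the job is handed in; nothing more can be done
None
```

The kickstand is flipped down behind the frame, and the arm is holding the frame upright by its stub, within about 0.002 rad of plumb by the tool readings; I handed the job in at 14.3 s.

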